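# Pulse the cup blender, held short of its lock

### The arm

A 6-joint arm with a two-finger parallel gripper is mounted at the origin on the work surface. World frame = base frame: x ahead of the robot, y to its left, z up, the work surface at z = 0. Lengths are in m, angles in rad, forces in N, time in s.
With the tool pointing down it reaches from about 0.35 to 0.775 m from the base axis. Payload 7.3 kg.
Tool frame: the origin (TCP) lies at the very end of the fingers, on their centre line; the grasp point (between the pads) lies 19 mm behind it; z points along the fingers, y is the line along which they close (so a half turn about z gives the same grasp; the last joint's range is limited). The gripper opens to 92 mm and grips with 3 to 60 N. Pads are 19 mm wide; open, the fingers measure 130 mm over their backs; the gripper's body (75 mm by 190 mm) begins 47 mm behind the grasp point.
Start: joints at [-1.482, 0.342, 1.524, -0, 1.275, -0.146], TCP at [0.122, -0.511, 0.227] pointing down, gripper open.
Joint ranges: [-2.53, 2.53], [-0.77, 2.02], [0.04, 2.7], [-1, 4.14], [0.28, 2.66], [-3.11, 3.11]. Speed limits (rad/s): [2.57, 2.57, 3.14, 3.14, 3.14, 3.14].

### API

Orientations are given as [roll, pitch, yaw] about the fixed x, y, z axes, in that order (R = Rz(yaw) Ry(pitch) Rx(roll)).
In Python, from cell import robot gives the robot as it stands. The module is installed in compiled form; this text tells all that it offers.
- The arm moves only by the tool arm_command, never from a script. Its argument "moves" is a list of rows, each a list of 3 entries, a list of its own where there are three numbers: the shift along the tool's x, y, z in m, then the turn, a rotation vector about the tool's x, y, z in rad, then the finger opening in m, from 0 to 0.0918. In form: [[[dx, dy, dz], [ax, ay, az], claw], ...]. A call has exactly 5 rows; each row is the pose to reach, as a shift and turn from the pose commanded when the call began, along the tool's axes at that moment; what a row does not reach only later rows make up. A row lasts 1/10 s, in which the tool goes at most 50 mm and 8.59 degrees, less where a joint would pass 70% of its speed; a pose out of reach is approached as far as the arm can. A call with a gripper value outside its range is refused whole. The fingers move at their own pace and stop on an object; "squeeze" is the grip in N (left out, the last holds). Time passes only in rows, so rows that repeat a pose let the fingers close, or fill a call up. It gives the time, the measured TCP pose, the force, the opening and the grip force at its end, in the units of the state.
- robot.observe(): the state, without advancing time (a new reading comes with each control period).
- robot.read_camera(name): name is "side" or "top"; returns the picture (420x560x3 uint8, red, green, blue); there is no depth.
- robot.camera_model(name): a dict with "fx", "fy", "cx", "cy" (pixels), "R" (3x3) and "t" (3): a world point X has camera coordinates R X + t. Camera axes: x right, y down, z forward; pixel columns grow to the right and rows downward; lengths in m; the calibration is good to about 2 mm. A picture is of the moment at which its call begins. camera_model takes no time and is no camera call.
- robot.hand_in(): hands the job in; it is judged then, once.
The state is a dict: "time": time; "qpos": joint angles; "qvel": joint speeds; "joint_efforts": joint torques, N m; "tool_pos": TCP position; "tool_rot": TCP orientation; "contact_force": force on the tool from outside, world axes, zero at the start; "torque": the same for the moment, N m; "opening": finger opening in m; "grip_force": force on a finger pad.
Only numpy, scipy, OpenCV 4.12 (cv2) and the standard library are available. Lean on these libraries where they do the work, as an engineer would, in place of code of your own. Each camera call takes 0.05 s, during which the arm holds its last target. There are 200 camera calls.

### The job

Pick up the teal blender cup, set it straight down into the blender base so that its three white lugs drop through the three entry slots and it sits fully home, then twist it clockwise against the spring to the orange pulse mark, half-way to the lock, and keep holding it there. Do not turn it on until it clicks into the lock, and finish while still gripping the cup at the pulse mark: it springs back if let go. Leave the drink cup, the tamper and the syrup bottle where they stand.

Things in the scene. Friction and masses are not known exactly. Their poses are not given: they have to be found in the camera images.
- cup_center (a point): Centre of the loose blender cup, on its axis, 59 mm above its underside; z up. Teal cup standing mouth down on its dark blade collar, closed end up, 118 mm tall, 0.22 to 0.45 kg. From 48 to 114 mm above the underside it is a straight cylinder of 60 mm diameter, gripped there from above; below it widens to the collar: lowest 30 mm, 74 mm diameter, 4 mm chamfer at the foot.
- cup_lug (a point): Outer end of one of the cup's three alike white lugs, 44 mm from the axis, 6 mm above the underside. They stand out of the collar, are round-ended, 12 mm wide, 6 mm thick, and lie at 0, 120 and 240 degrees from the x axis of cup_center. White lines above them run up the collar and across the closed end.
- base_mouth (a point): Centre of the open mouth of the fixed steel blender base, at its dark rim, 135 mm above the counter; z up. Base 134 mm across at the foot, 123 mm at the rim. The well is 79 mm across inside the ledges and 22 mm deep, flat floor. When home, the cup's underside rests on that floor, so cup_center lies on the axis 37 mm above this point.
- slot (a point): Middle of one of the three alike entry slots, at rim height, 42 mm from the base's axis. Slots about 20 mm wide, open out to 46.5 mm from the axis, at 0, 120 and 240 degrees from the x axis of base_mouth, between three retaining ledges 11 mm thick. On the rim at each slot's middle is a white entry mark.
- pulse_mark (a point): One of three orange pulse marks on the rim, 54 mm from the axis, 35 degrees clockwise (seen from above) of a slot's middle; red lock marks lie at 70 degrees. Turning the cup clockwise from the slots, the lugs run under the ledges, meet the sprung switch ring after about 15 degrees, stiff detents at about 50, and click past these into the lock at 60.
- pulse_ring (a joint): Turn of the sprung switch ring inside the base, rad, growing clockwise (from above) as the cup's lugs push it. 0 until the cup has turned about 0.26 rad from the slots, then cup turn minus 0.26: about 0.35 at the orange mark, 0.785 where the lock clicks. The return spring pushes with about 0.15 N m at the orange mark and turns the cup back if it is let go.
- drink_cup_center (a point): Centre (half-way up) of an empty clear drink cup with a yellow band, 115 mm tall, 92 mm across the rim. Bystander.
- tamper_center (a point): Centre (half-way up) of a coffee tamper, steel foot 58 mm across, brown wooden handle, 90 mm tall. Bystander.
- syrup_bottle_center (a point): Centre (half-way up) of an orange-brown squeeze bottle with a white nozzle, 62 mm across, 190 mm tall. Bystander.
Things that resemble listed ones, but are neither listed nor needed, are in the scene too. What is shaped like the part that bears cup_center but pink or purple is not meant.

How it is judged:
By the outcome, as a careful person would: the job done as asked, in the order asked, and still so for the second after the job is handed in, while the arm keeps its last pose, push and grip.
It also fails if it takes over 42 s, if anything falls off the work surface, if the arm or the gripper's body presses on something with over 40 N, if the wrist force passes 120 N, or if a joint passes its speed limit or range.

## Working session

There is one attempt and no reset: what is moved stays moved. The work goes in short steps, Python scripts to look and compute and a tool call to move; the robot and the scene stay as the last step left them, time stands still between calls to the robot, and variables do not carry over. Pictures are saved under pics/ and viewed, at most 10 in all, crops included, and the job is handed in when it is done.

Besides the shell and the picture viewer there is one more tool, called after "Call:" by a JSON object that holds its "api" and its "payload", one argument or row to a line. arm_command: Moves the arm, as the interface text tells. Its arguments: {"type":"object","properties":{"moves":{"type":"array"},"squeeze":{"type":"number"}},"required":["moves"]}

```bash
mkdir -p pics; python3 - <<'E'
from cell import robot
import cv2
for n in ("top","side"):
    im=robot.read_camera(n); cv2.imwrite(f"pics/{n}0.png",im[:,:,::-1])
    m=robot.camera_model(n); print(n,m)
s=robot.observe();print(s)
E
```

```text
top {'fx': 379.66566344298315, 'fy': 379.66566344298315, 'cx': 278.5415394465887, 'cy': 212.78904152932682, 'R': array([[-0.02652298, -0.9995622 , -0.01311276],
       [-0.99079499,  0.02802773, -0.13243764],
       [ 0.13274718,  0.00947942, -0.9911046 ]]), 't': array([0.03606695, 0.51568356, 1.0539398 ])}
side {'fx': 385.78462576803753, 'fy': 385.78462576803753, 'cx': 277.8403184600666, 'cy': 208.8666228551428, 'R': array([[-0.99297979, -0.1164318 ,  0.02085124],
       [-0.08259856,  0.55636353, -0.8268235 ],
       [ 0.08466768, -0.82274131, -0.56207484]]), 't': array([0.48528487, 0.12182585, 0.961332  ])}
{'time': 0.1, 'qpos': array([-1.48202973e+00,  3.42642605e-01,  1.52491574e+00,  2.30889066e-05,
        1.27539400e+00, -1.46040580e-01]), 'qvel': array([ 0.00064895, -0.00051605, -0.00142919, -0.0009982 , -0.00118665,
        0.0004161 ]), 'joint_efforts': array([ 1.51108699e-03, -4.32004380e+01, -2.44694495e+01,  7.19150389e-02,
        5.26365254e-02, -6.00066232e-05]), 'tool_pos': array([ 0.12211988, -0.51023141,  0.22612188]), 'tool_rot': array([-3.14025065e+00, -2.19709335e-04,  2.34800294e-01]), 'contact_force': array([ 0.07772579, -0.5599143 , -0.03545781]), 'torque': array([-0.00809754,  0.01653951,  0.01081102]), 'grip_force': 0.0, 'opening': 0.09174107491819511}
```

View pics/top0.png

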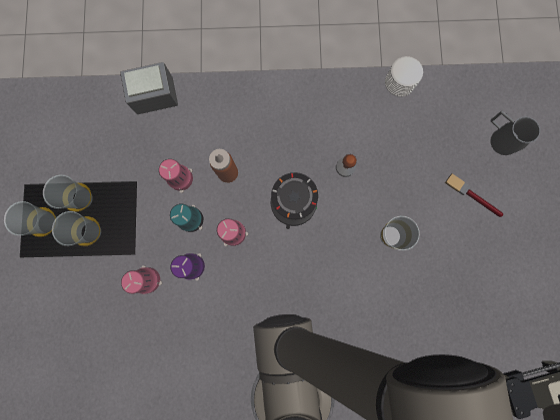

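View pics/side0.png

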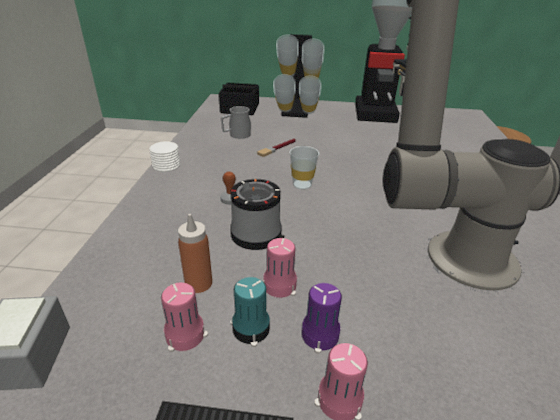

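The only teal cup is at top (185,217) and side (250,310). The lookalikes are pink at top (175,172), (231,231) and (140,280), and purple at (187,265). The base is at top (294,195). I'll check this in a close crop.

```bash
python3 - <<'E'
import cv2,numpy as np
t=cv2.imread("pics/top0.png");s=cv2.imread("pics/side0.png")
c=lambda im,x,y,w,h,k:cv2.resize(im[y:y+h,x:x+w],None,fx=k,fy=k,interpolation=cv2.INTER_CUBIC)
a=c(t,160,195,50,40,8);b=c(t,264,165,66,66,6)
d=c(s,225,270,50,75,4);e=c(s,222,172,70,40,8)
cv2.imwrite("pics/c1.png",np.hstack([c(t,160,190,50,75,8),c(t,265,165,50,75,8)]))
cv2.imwrite("pics/c2.png",np.hstack([c(s,225,272,50,75,8),c(s,231,172,50,75,8)]))
E
```

```text
(no output)
```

View pics/c1.png

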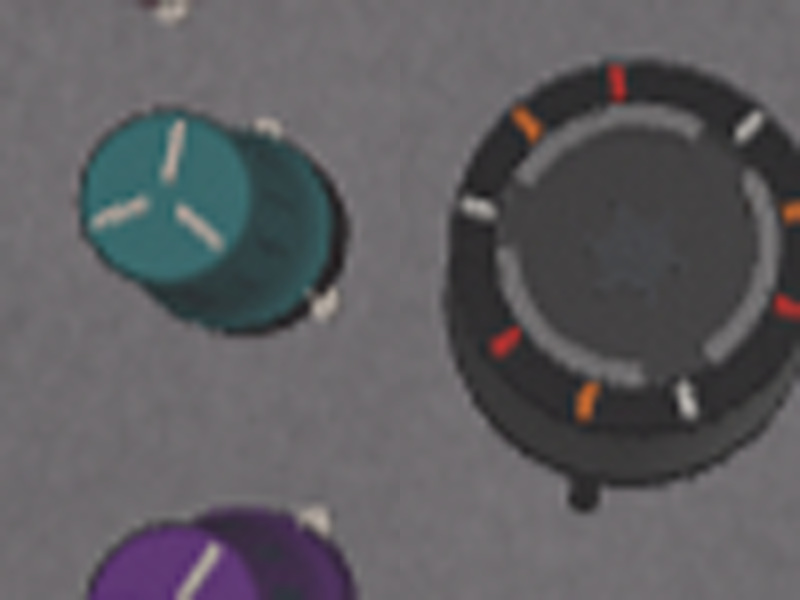

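View pics/c2.png

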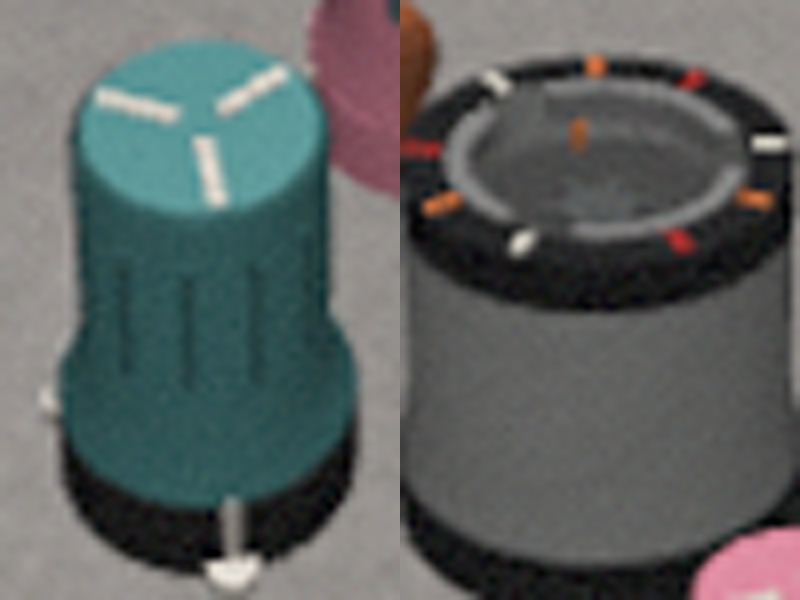

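The teal cup is confirmed: it has a dark collar and white lugs. The base marks are clear too. Next I'll fit both poses, plus the neighbours' positions for finger clearance.

```bash
cat > h.py <<'E'
import numpy as np
from cell import robot
from scipy.optimize import least_squares
M={n:robot.camera_model(n) for n in("top","side")}
def proj(n,P):
    m=M[n];c=np.atleast_2d(P)@m["R"].T+m["t"]
    return np.c_[m["fx"]*c[:,0]/c[:,2]+m["cx"],m["fy"]*c[:,1]/c[:,2]+m["cy"]]
def ray(n,uv,z):
    m=M[n];d=m["R"].T@np.array([(uv[0]-m["cx"])/m["fx"],(uv[1]-m["cy"])/m["fy"],1]);o=-m["R"].T@m["t"]
    return o+d*(z-o[2])/d[2]
def crop(p,x,y,k=8): return (np.array(p,float)+.5)/k-.5+[x,y]
def pol(x,y,z,r,a): return np.c_[x+r*np.cos(a),y+r*np.sin(a),z+0*a]
R=np.radians
E
cat > f.py <<'E'
from h import *
# cup: lines A,B,C at yaw+0,120,240 (ccw from above)
ct=crop([(167,180),(181,122),(148,203),(93,224),(178,208),(222,248)],160,190)
cs=crop([(180,114),(97,95),(204,138),(219,205),(218,110),(287,70)],225,272)
lt=crop([(268,123),(327,308)],160,190);ls=crop([(46,402),(232,582)],225,272)
off=R(np.array([0,0,120,120,240,240]))
def cup(p,n):
    x,y,a,ri,ro=p
    r=np.array([ri,ro]*3)
    top=proj(n,pol(x,y,.118,r,a+off))
    lo=R(np.array([0,240] if n=="top" else [0,120]))
    return np.r_[(top-(ct if n=="top" else cs)).ravel(),(proj(n,pol(x,y,.006,.043,a+lo))-(lt if n=="top" else ls)).ravel()]
W=crop([(478,208),(748,124),(686,400)],215,165)*0
bt=crop(np.array([(478,208),(748,124),(686,400),(527,123),(795,212),(588,401),(618,83),(788,306),(506,341)])-[400,0],265,165)
bs=crop(np.array([(522,243),(497,83),(768,144),(442,204),(596,68),(754,200),(425,149),(693,80),(680,242)])-[400,0],231,172)
bo=R(np.array([0,-120,-240]*3)-np.repeat([0,35,70],3))
def base(p,n):
    x,y,a,r=p
    return (proj(n,pol(x,y,.135,r,a+bo))-(bt if n=="top" else bs)).ravel()
for nm,f,p0 in(("cup",cup,None),("base",base,None)):
    c=ray("top",(181,214),.118) if nm=="cup" else ray("top",(293.5,194),.135)
    p0=[c[0],c[1],0,.01,.028] if nm=="cup" else [c[0],c[1],np.pi/2,.054]
    for ns in(("top",),("side",),("top","side")):
        s=least_squares(lambda p:np.concatenate([f(p,n) for n in ns]),p0,x_scale=.01)
        print(nm,ns,np.round(s.x,4),"yaw deg",np.degrees(s.x[2]).round(1),"rms",np.sqrt(np.mean(s.fun**2)).round(2))
E
python3 f.py; python3 - <<'E'
from h import *
for k,uv in dict(pinkA=(171,169),pinkB=(229,228),purple=(181,266),pinkC=(131,281)).items(): print(k,ray("top",uv,.118).round(3))
print("syrup",ray("top",(220,158),.17).round(3),"tamper",ray("top",(350,160),.09).round(3))
E
```

```text
cup ('top',) [ 0.5089  0.2825 -0.2027  0.0058  0.0256] yaw deg -11.6 rms 0.25
cup ('side',) [ 0.5095  0.2866 -0.1948  0.0052  0.0256] yaw deg -11.2 rms 0.32
cup ('top', 'side') [ 0.5095  0.2848 -0.1973  0.0054  0.0256] yaw deg -11.3 rms 0.64
base ('top',) [ 0.5487 -0.0212  1.3159  0.0537] yaw deg 75.4 rms 0.16
base ('side',) [ 0.5491 -0.0158  1.3147  0.0536] yaw deg 75.3 rms 0.16
base ('top', 'side') [ 0.5492 -0.0199  1.3153  0.0538] yaw deg 75.4 rms 0.54
pinkA [0.633 0.308 0.118]
pinkB [0.469 0.153 0.118]
purple [0.373 0.279 0.118]
pinkC [0.338 0.409 0.118]
syrup [0.644 0.167 0.17 ] tamper [ 0.651 -0.18   0.09 ]
```

```bash
cat > mv.py <<'E'
import sys,numpy as np
from cell import robot
from scipy.spatial.transform import Rotation as Ro
def steps(wps,start=None):
    s=robot.observe();p=s["tool_pos"];r=Ro.from_euler("xyz",s["tool_rot"])
    print("t",s["time"],p.round(4),s["tool_rot"].round(4),"F",s["contact_force"].round(1),"T",s["torque"].round(2),"open",round(s["opening"],4))
    for x,y,z,yaw in wps:
        q=Ro.from_euler("xyz",[np.pi,0,yaw]);t=np.array([x,y,z])
        print("shift",r.inv().apply(t-p).round(4),"turn",(r.inv()*q).as_rotvec().round(4));p,r=t,q
if __name__=="__main__": steps([tuple(map(float,a.split(","))) for a in sys.argv[1:]])
E
python3 mv.py .30,-.40,.30,.95 .45,-.20,.30,1.68 .50,.03,.30,2.40 .5095,.25,.28,3.1416 .5095,.2845,.1,3.1416
```

```text
t 0.1 [ 0.1221 -0.5102  0.2261] [-3.1403e+00 -2.0000e-04  2.3480e-01] F [ 0.1 -0.6 -0. ] T [-0.01  0.02  0.01] open 0.0917
shift [ 0.1987 -0.0659 -0.0737] turn [-1.200e-03 -7.000e-04 -7.152e-01]
shift [0.2499 0.0057 0.    ] turn [ 0.    0.   -0.73]
shift [0.2232 0.0748 0.    ] turn [-0.    0.   -0.72]
shift [0.1416 0.1686 0.02  ] turn [ 0.      0.     -0.7416]
shift [-0.      0.0345  0.18  ] turn [0. 0. 0.]
```

Call:
{"api": "arm_command", "payload": {
  "moves": [
    [[0.199,-0.066,-0.074],[0,0,-0.715],0.0918],
    [[0.199,-0.066,-0.074],[0,0,-0.715],0.0918],
    [[0.199,-0.066,-0.074],[0,0,-0.715],0.0918],
    [[0.199,-0.066,-0.074],[0,0,-0.715],0.0918],
    [[0.199,-0.066,-0.074],[0,0,-0.715],0.0918]
  ],
  "squeeze": 40
}}

```text
time: 0.6
tool_pos: [0.3031, -0.3981, 0.3021]
tool_rot: [3.14, -0.0, 0.958]
contact_force: [-0.2, -0.6, 0.1]
opening: 0.0916
grip_force: 0.0
```

Call:
{"api": "arm_command", "payload": {
  "moves": [
    [[0.25,0.006,0],[0,0,-0.73],0.0918],
    [[0.25,0.006,0],[0,0,-0.73],0.0918],
    [[0.25,0.006,0],[0,0,-0.73],0.0918],
    [[0.25,0.006,0],[0,0,-0.73],0.0918],
    [[0.25,0.006,0],[0,0,-0.73],0.0918]
  ]
}}

```text
time: 1.1
tool_pos: [0.4514, -0.1984, 0.3005]
tool_rot: [-3.141, -0.0, 1.686]
contact_force: [1.5, -0.6, 0.2]
opening: 0.0918
grip_force: 0.0
```

```bash
python3 mv.py .50,.03,.30,2.40 .5095,.25,.28,3.1416 .5095,.2845,.1,3.1416
```

```text
t 1.1 [ 0.4514 -0.1984  0.3005] [-3.1412e+00 -1.0000e-04  1.6856e+00] F [ 1.5 -0.6  0.2] T [-0.07 -0.21  0.03] open 0.0918
shift [0.2214 0.0745 0.0005] turn [-3.000e-04 -3.000e-04 -7.144e-01]
shift [0.1416 0.1686 0.02  ] turn [ 0.      0.     -0.7416]
shift [-0.      0.0345  0.18  ] turn [0. 0. 0.]
```

Call:
{"api": "arm_command", "payload": {
  "moves": [
    [[0.222,0.0745,0],[0,0,-0.715],0.0918],
    [[0.222,0.0745,0],[0,0,-0.715],0.0918],
    [[0.222,0.0745,0],[0,0,-0.715],0.0918],
    [[0.222,0.0745,0],[0,0,-0.715],0.0918],
    [[0.222,0.0745,0],[0,0,-0.715],0.0918]
  ]
}}

```text
time: 1.6
tool_pos: [0.5004, 0.0315, 0.3004]
tool_rot: [3.142, -0.001, 2.402]
contact_force: [-0.1, 0.7, -0.3]
opening: 0.092
grip_force: 0.0
```

Call:
{"api": "arm_command", "payload": {
  "moves": [
    [[0.1416,0.1686,0.02],[0,0,-0.742],0.0918],
    [[0.1416,0.1686,0.02],[0,0,-0.742],0.0918],
    [[0.1416,0.1686,0.02],[0,0,-0.742],0.0918],
    [[0.1416,0.1686,0.02],[0,0,-0.742],0.0918],
    [[0.1416,0.1686,0.02],[0,0,-0.742],0.0918]
  ]
}}

```text
time: 2.1
tool_pos: [0.5102, 0.2523, 0.2795]
tool_rot: [3.141, -0.002, -3.137]
contact_force: [0.4, -0.8, 0.1]
opening: 0.0918
grip_force: 0.0
```

```bash
python3 mv.py .5095,.2845,.135,3.1416 .5095,.2845,.065,3.1416
```

```text
t 2.1 [0.5102 0.2523 0.2795] [ 3.1411e+00 -1.9000e-03 -3.1369e+00] F [ 0.4 -0.8  0.1] T [ 0.06 -0.21  0.06] open 0.0918
shift [0.0002 0.0322 0.1445] turn [ 0.0005 -0.0019  0.0047]
shift [ 0.   -0.    0.07] turn [0. 0. 0.]
```

Call:
{"api": "arm_command", "payload": {
  "moves": [
    [[0,0.032,0.05],[0,0,0.004],0.0918],
    [[0,0.032,0.1],[0,0,0.004],0.0918],
    [[0,0.032,0.14],[0,0,0.004],0.0918],
    [[0,0.032,0.145],[0,0,0.004],0.0918],
    [[0,0.032,0.145],[0,0,0.004],0.0918]
  ]
}}

```text
time: 2.6
tool_pos: [0.511, 0.2801, 0.1353]
tool_rot: [-3.141, -0.002, 3.133]
contact_force: [0.5, -0.4, -0.2]
opening: 0.0915
grip_force: 0.0
```

```bash
python3 - <<'E'
from h import *
import cv2
s=robot.read_camera("side")[:,:,::-1];t=robot.read_camera("top")[:,:,::-1]
cv2.imwrite("pics/side1.png",s);cv2.imwrite("pics/top1.png",t)
o=robot.observe();print(o["tool_pos"],o["tool_rot"]);print(proj("side",o["tool_pos"]),proj("top",o["tool_pos"]))
k=lambda im,x,y,w,h:cv2.resize(im[y:y+h,x:x+w],None,fx=4,fy=4,interpolation=cv2.INTER_CUBIC)
cv2.imwrite("pics/c3.png",np.hstack([k(s,200,200,100,150),k(t,140,150,100,150)]))
E
```

```text
[0.51293378 0.2806744  0.13827404] [3.14016772 0.0038884  3.13233518]
[[248.00015143 276.08319431]] [[178.63137625 211.64553228]]
```

View pics/c3.png

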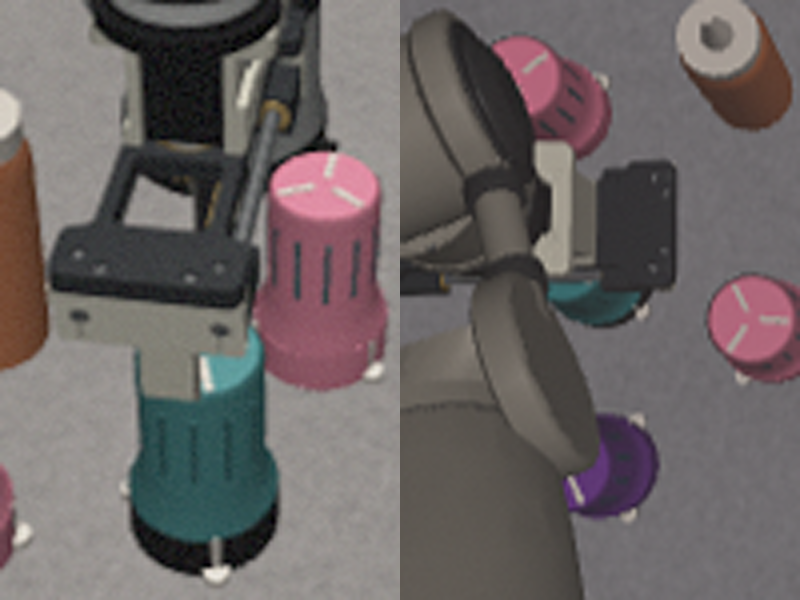

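Side crop: the front finger tip is centred at about crop (168,396), i.e. full-image (242,299). The cup body is centred at crop x=200, i.e. full-image x=250. I'll compute whether the finger is lined up.

```bash
python3 - <<'E'
from h import *
for i in range(3):
    o=robot.observe();print(o["time"],o["tool_pos"].round(4),o["tool_rot"].round(4),o["qpos"].round(4))
for x in(.500,.505,.509,.513,.517):
  for dy in (.046,.055): print(x,dy,proj("side",(x,.2807+dy,.137)).round(1))
print(proj("side",[(.5095,.2848,.118),(.5095,.2848,.08)]))
E
```

```text
2.7 [0.5129 0.2807 0.1383] [3.1402 0.0039 3.1323] [ 3.6970e-01  5.2760e-01  1.4837e+00 -1.0000e-04  1.1262e+00 -1.1918e+00]
2.7 [0.5129 0.2807 0.1383] [3.1402 0.0039 3.1323] [ 3.6970e-01  5.2760e-01  1.4837e+00 -1.0000e-04  1.1262e+00 -1.1918e+00]
2.7 [0.5129 0.2807 0.1383] [3.1402 0.0039 3.1323] [ 3.6970e-01  5.2760e-01  1.4837e+00 -1.0000e-04  1.1262e+00 -1.1918e+00]
0.5 0.046 [[250.6 296.3]]
0.5 0.055 [[249.7 300.2]]
0.505 0.046 [[247.7 296. ]]
0.505 0.055 [[246.8 299.9]]
0.509 0.046 [[245.4 295.7]]
0.509 0.055 [[244.4 299.7]]
0.513 0.046 [[243.1 295.5]]
0.513 0.055 [[242.1 299.4]]
0.517 0.046 [[240.8 295.2]]
0.517 0.055 [[239.8 299.2]]
[[249.70096952 285.94862942]
 [250.10824156 300.39275333]]
```

Call:
{"api": "arm_command", "payload": {
  "moves": [
    [[0.001,0.004,0.02],[0,0,-0.008],0.0918],
    [[0.001,0.004,0.045],[0,0,-0.008],0.0918],
    [[0.001,0.004,0.065],[0,0,-0.008],0.0918],
    [[0.001,0.004,0.072],[0,0,-0.008],0.0918],
    [[0.001,0.004,0.072],[0,0,-0.008],0.0918]
  ]
}}

```text
time: 3.2
tool_pos: [0.5112, 0.2844, 0.0649]
tool_rot: [3.141, 0.002, 3.14]
contact_force: [0.7, 0.1, 0.4]
opening: 0.0919
grip_force: 0.0
```

Call:
{"api": "arm_command", "payload": {
  "moves": [
    [[0,0,0],[0,0,0],0.0918],
    [[0,0,0],[0,0,0],0.0918],
    [[0,0,0],[0,0,0],0.0918],
    [[0,0,0],[0,0,0],0.0918],
    [[0,0,0],[0,0,0],0.0918]
  ]
}}

```text
time: 3.7
tool_pos: [0.5105, 0.2844, 0.064]
tool_rot: [3.142, 0.0, 3.141]
contact_force: [-0.4, 0.3, 0.0]
opening: 0.0917
grip_force: 0.0
```

Call:
{"api": "arm_command", "payload": {
  "moves": [
    [[0.001,0,0],[0,0,0],0.07],
    [[0.001,0,0],[0,0,0],0.06],
    [[0.001,0,0],[0,0,0],0.04],
    [[0.001,0,0],[0,0,0],0.04],
    [[0.001,0,0],[0,0,0],0.04]
  ],
  "squeeze": 40
}}

```text
time: 4.2
tool_pos: [0.5094, 0.2845, 0.0637]
tool_rot: [3.141, 0.0, 3.141]
contact_force: [0.0, 0.5, -0.9]
opening: 0.0595
grip_force: 40.0
```

Call:
{"api": "arm_command", "payload": {
  "moves": [
    [[0.001,0,0],[0,0,0],0.04],
    [[0,0,0],[0,0,0],0.04],
    [[0,0,0],[0,0,0],0.04],
    [[0,0,0],[0,0,0],0.04],
    [[0,0,0],[0,0,0],0.04]
  ]
}}

```text
time: 4.7
tool_pos: [0.5089, 0.2844, 0.0636]
tool_rot: [-3.141, -0.001, 3.141]
contact_force: [-1.4, 1.6, 2.4]
opening: 0.0595
grip_force: 40.0
```

Call:
{"api": "arm_command", "payload": {
  "moves": [
    [[0,0,-0.02],[0,0,0],0.04],
    [[0,0,-0.06],[0,0,0],0.04],
    [[0,0,-0.11],[0,0,0],0.04],
    [[0,0,-0.16],[0,0,0],0.04],
    [[0,0,-0.196],[0,0,0],0.04]
  ]
}}

```text
time: 5.2
tool_pos: [0.51, 0.2844, 0.2628]
tool_rot: [3.141, 0.003, 3.141]
contact_force: [0.7, 0.3, -3.8]
opening: 0.0596
grip_force: 40.0
```

```bash
python3 mv.py .530,.13,.26,2.85 .549,-.0187,.26,2.56
```

```text
t 5.2 [0.51   0.2844 0.2628] [3.1408 0.0033 3.1407] F [ 0.7  0.3 -3.8] T [ 0.13 -0.2  -0.02] open 0.0596
shift [-0.0201 -0.1543  0.0027] turn [0.0013 0.0032 0.2907]
shift [-0.0609 -0.137  -0.    ] turn [ 0.   -0.    0.29]
```

Call:
{"api": "arm_command", "payload": {
  "moves": [
    [[-0.004,-0.03,0],[0,0,0.06],0.04],
    [[-0.008,-0.062,0],[0,0,0.12],0.04],
    [[-0.012,-0.095,0],[0,0,0.18],0.04],
    [[-0.016,-0.125,0],[0,0,0.235],0.04],
    [[-0.02,-0.154,0],[0,0,0.291],0.04]
  ]
}}

```text
time: 5.7
tool_pos: [0.5292, 0.1288, 0.2591]
tool_rot: [-3.141, -0.0, 2.847]
contact_force: [-0.7, -0.3, -3.1]
opening: 0.059
grip_force: 40.0
```

Call:
{"api": "arm_command", "payload": {
  "moves": [
    [[-0.014,-0.032,0],[0,0,0.07],0.04],
    [[-0.028,-0.063,0],[0,0,0.14],0.04],
    [[-0.042,-0.095,0],[0,0,0.2],0.04],
    [[-0.054,-0.122,0],[0,0,0.26],0.04],
    [[-0.061,-0.137,0],[0,0,0.29],0.04]
  ]
}}

```text
time: 6.2
tool_pos: [0.5483, -0.0208, 0.2591]
tool_rot: [-3.141, -0.0, 2.556]
contact_force: [0.6, -0.2, -3.3]
opening: 0.0595
grip_force: 40.0
```

Call:
{"api": "arm_command", "payload": {
  "moves": [
    [[0,0,0],[0,0,0],0.04],
    [[0,0,0],[0,0,0],0.04],
    [[0,0,0],[0,0,0],0.04],
    [[0,0,0],[0,0,0],0.04],
    [[0,0,0],[0,0,0],0.04]
  ]
}}

```text
time: 6.7
tool_pos: [0.5482, -0.0175, 0.2598]
tool_rot: [3.142, 0.0, 2.561]
contact_force: [1.2, -0.7, -3.5]
opening: 0.0595
grip_force: 40.0
```

```bash
python3 mv.py .549,-.0187,.21,2.56
```

```text
t 6.7 [ 0.5482 -0.0175  0.2598] [3.1415e+00 1.0000e-04 2.5614e+00] F [ 1.2 -0.7 -3.5] T [ 0.04 -0.16  0.03] open 0.0595
shift [-0.0013 -0.0006  0.0498] turn [0.0001 0.0001 0.0014]
```

Call:
{"api": "arm_command", "payload": {
  "moves": [
    [[-0.001,-0.0005,0.02],[0,0,0],0.04],
    [[-0.001,-0.0005,0.04],[0,0,0],0.04],
    [[-0.001,-0.0005,0.053],[0,0,0],0.04],
    [[-0.001,-0.0005,0.053],[0,0,0],0.04],
    [[-0.001,-0.0005,0.053],[0,0,0],0.04]
  ]
}}

```text
time: 7.2
tool_pos: [0.549, -0.0191, 0.2072]
tool_rot: [3.141, 0.0, 2.56]
contact_force: [-0.0, -0.9, -3.2]
opening: 0.0594
grip_force: 40.0
```

```bash
python3 - <<'E'
from h import *
import cv2
s=robot.read_camera("side")[:,:,::-1];t=robot.read_camera("top")[:,:,::-1]
o=robot.observe();print(o["time"],o["tool_pos"].round(4),o["tool_rot"].round(4),o["contact_force"].round(1))
c=o["tool_pos"];a=o["tool_rot"][2]-np.pi-R(11.3)
L=pol(c[0],c[1],c[2]-.0636+.006,.043,a+R(np.array([0,120,240])))
print("lugs pred side",proj("side",L).round(1).tolist(),((proj("side",L)-[210,110])*5).round().tolist())
k=lambda im,x,y,w,h:cv2.resize(im[y:y+h,x:x+w],None,fx=5,fy=5,interpolation=cv2.INTER_CUBIC)
cv2.imwrite("pics/c4.png",np.hstack([k(s,210,110,90,110),k(t,260,140,70,110)]))
E
```

```text
7.3 [ 0.5494 -0.0193  0.2078] [3.1409e+00 1.9000e-03 2.5602e+00] [ 0.5 -0.7 -3.4]
lugs pred side [[245.2, 177.8], [247.8, 193.4], [272.8, 183.8]] [[176.0, 339.0], [189.0, 417.0], [314.0, 369.0]]
```

View pics/c4.png

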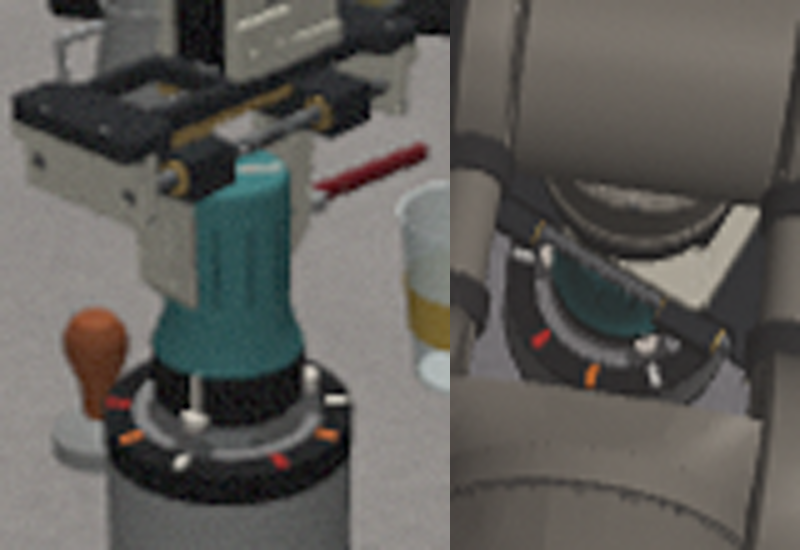

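Side crop: the front lug is at (194,421), above the white mark at (182,461). The right lug is at (310,375), beside the mark at (336,399). The cup is lined up with the slots, so I'll lower it gently.

Call:
{"api": "arm_command", "payload": {
  "moves": [
    [[0,0,0.003],[0,0,0],0.04],
    [[0,0,0.006],[0,0,0],0.04],
    [[0,0,0.009],[0,0,0],0.04],
    [[0,0,0.012],[0,0,0],0.04],
    [[0,0,0.014],[0,0,0],0.04]
  ]
}}

```text
time: 7.8
tool_pos: [0.5487, -0.0194, 0.1923]
tool_rot: [-3.141, -0.0, 2.56]
contact_force: [-0.5, -0.3, -2.6]
opening: 0.0596
grip_force: 40.0
```

```bash
python3 mv.py .549,-.0187,.1766,2.56
```

```text
t 7.8 [ 0.5487 -0.0194  0.1923] [-3.1413e+00 -4.0000e-04  2.5597e+00] F [-0.5 -0.3 -2.6] T [-0.01 -0.16  0.02] open 0.0596
shift [0.0001 0.0008 0.0157] turn [-0.0003 -0.0004 -0.0003]
```

Its underside is now about 6 mm below the rim, with no contact. I'll keep going.

Call:
{"api": "arm_command", "payload": {
  "moves": [
    [[0,0.0005,0.003],[0,0,0],0.04],
    [[0,0.0005,0.006],[0,0,0],0.04],
    [[0,0.0005,0.009],[0,0,0],0.04],
    [[0,0.0005,0.011],[0,0,0],0.04],
    [[0,0.0005,0.013],[0,0,0],0.04]
  ]
}}

```text
time: 8.3
tool_pos: [0.5491, -0.019, 0.1795]
tool_rot: [-3.141, -0.0, 2.56]
contact_force: [-0.2, 0.2, -2.9]
opening: 0.0594
grip_force: 40.0
```

Call:
{"api": "arm_command", "payload": {
  "moves": [
    [[0,0,0.001],[0,0,0],0.04],
    [[0,0,0.002],[0,0,0],0.04],
    [[0,0,0.003],[0,0,0],0.04],
    [[0,0,0.003],[0,0,0],0.04],
    [[0,0,0.003],[0,0,0],0.04]
  ]
}}

```text
time: 8.8
tool_pos: [0.5491, -0.019, 0.1767]
tool_rot: [-3.142, 0.0, 2.56]
contact_force: [-0.1, 0.5, -2.9]
opening: 0.0595
grip_force: 40.0
```

Call:
{"api": "arm_command", "payload": {
  "moves": [
    [[0,0,0.0005],[0,0,0],0.04],
    [[0,0,0.001],[0,0,0],0.04],
    [[0,0,0.0015],[0,0,0],0.04],
    [[0,0,0.0015],[0,0,0],0.04],
    [[0,0,0.0015],[0,0,0],0.04]
  ]
}}

```text
time: 9.3
tool_pos: [0.5493, -0.019, 0.1766]
tool_rot: [3.141, 0.001, 2.56]
contact_force: [-3.1, 1.1, 7.1]
opening: 0.0599
grip_force: 40.0
```

It's home: TCP at 0.1766 with floor contact. Now the clockwise turn, with the downward push eased a little.

Call:
{"api": "arm_command", "payload": {
  "moves": [
    [[0,0,-0.0007],[0,0,0.04],0.04],
    [[0,0,-0.0007],[0,0,0.09],0.04],
    [[0,0,-0.0007],[0,0,0.14],0.04],
    [[0,0,-0.0007],[0,0,0.19],0.04],
    [[0,0,-0.0007],[0,0,0.23],0.04]
  ]
}}

```text
time: 9.8
tool_pos: [0.5497, -0.0198, 0.1766]
tool_rot: [3.141, 0.003, 2.328]
contact_force: [-0.3, -2.1, 2.9]
opening: 0.0596
grip_force: 40.0
```

```bash
python3 mv.py .549,-.0187,.1766,1.949
```

```text
t 9.8 [ 0.5497 -0.0198  0.1766] [3.1414e+00 2.6000e-03 2.3281e+00] F [-0.3 -2.1  2.9] T [-0.52  0.03  0.12] open 0.0596
shift [0.0012 0.0002 0.    ] turn [0.0006 0.0025 0.3791]
```

Call:
{"api": "arm_command", "payload": {
  "moves": [
    [[0,0,0],[0,0,0.05],0.04],
    [[0,0,0],[0,0,0.1],0.04],
    [[0,0,0],[0,0,0.15],0.04],
    [[0,0,0],[0,0,0.2],0.04],
    [[0,0,0],[0,0,0.24],0.04]
  ]
}}

```text
time: 10.3
tool_pos: [0.5493, -0.0195, 0.1766]
tool_rot: [3.141, 0.002, 2.088]
contact_force: [-1.0, -1.1, 1.9]
opening: 0.0598
grip_force: 40.0
```

Call:
{"api": "arm_command", "payload": {
  "moves": [
    [[0,0,0],[0,0,0.04],0.04],
    [[0,0,0],[0,0,0.08],0.04],
    [[0,0,0],[0,0,0.11],0.04],
    [[0,0,0],[0,0,0.13],0.04],
    [[0,0,0],[0,0,0.139],0.04]
  ]
}}

```text
time: 10.8
tool_pos: [0.5492, -0.0194, 0.1766]
tool_rot: [3.141, 0.001, 1.95]
contact_force: [-2.0, -2.5, 6.1]
opening: 0.0595
grip_force: 40.0
```

```bash
python3 - <<'E'
from h import *
import cv2
s=robot.read_camera("side")[:,:,::-1];t=robot.read_camera("top")[:,:,::-1]
o=robot.observe();print(o["time"],o["tool_pos"].round(4),o["tool_rot"].round(4),o["contact_force"].round(1),o["torque"].round(2),o["opening"])
k=lambda im,x,y,w,h:cv2.resize(im[y:y+h,x:x+w],None,fx=6,fy=6,interpolation=cv2.INTER_CUBIC)
cv2.imwrite("pics/c5.png",np.hstack([k(s,218,120,70,95),k(t,265,150,60,95)]))
E
```

```text
10.9 [ 0.5493 -0.0194  0.1766] [3.1411e+00 1.3000e-03 1.9507e+00] [-1.1 -2.5  5.9] [-0.5   0.56  0.22] 0.05966818693883733
```

View pics/c5.png

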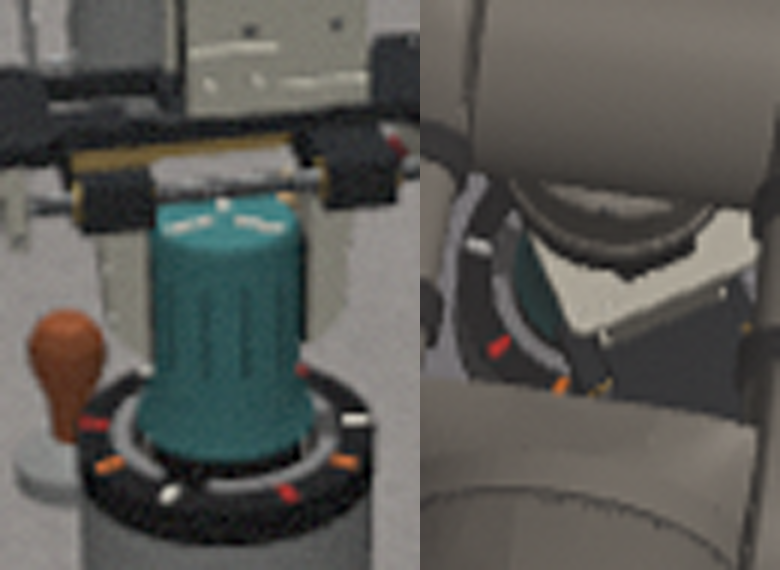

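Side crop: the cup is seated in the rim, and its closed-end lines run (215,213)→(165,230) and (232,211)→(283,232). I'll check the cup's actual turn from these lines.

```bash
python3 - <<'E'
from h import *
ob=crop([(213,216),(165,231),(234,213),(283,232)],218,120,6)
for d in(30,33,35,37,40):
    a=R(75.35-d+np.array([0,0,120,120]))  
    A=R(75.35-d)
    pts=np.vstack([pol(.549,-.0165,.231,np.array([.0055,.0256]),A+0*np.zeros(2)),pol(.549,-.0165,.231,np.array([.0055,.0256]),A+R(120)+np.zeros(2))])
    p=proj("side",pts); print(d,p.round(1).tolist(),"dirs",[np.degrees(np.arctan2(*(p[i+1]-p[i])[::-1])).round(1) for i in(0,2)])
print(ob.round(1).tolist(),[np.degrees(np.arctan2(*(ob[i+1]-ob[i])[::-1])).round(1) for i in(0,2)])
E
```

```text
30 [[252.9, 156.0], [245.7, 158.3], [257.0, 155.8], [265.1, 157.4]] dirs [np.float64(161.9), np.float64(11.2)]
33 [[252.8, 155.9], [245.4, 158.1], [257.0, 155.8], [264.8, 157.6]] dirs [np.float64(163.7), np.float64(12.7)]
35 [[252.8, 155.9], [245.2, 157.9], [256.9, 155.9], [264.6, 157.8]] dirs [np.float64(164.9), np.float64(13.8)]
37 [[252.8, 155.9], [245.0, 157.8], [256.9, 155.9], [264.5, 157.9]] dirs [np.float64(166.0), np.float64(15.0)]
40 [[252.7, 155.8], [244.7, 157.6], [256.8, 155.9], [264.1, 158.1]] dirs [np.float64(167.6), np.float64(16.7)]
[[253.1, 155.6], [245.1, 158.1], [256.6, 155.1], [264.8, 158.2]] [np.float64(162.6), np.float64(21.2)]
```

The turn fits about 35°, with the spring torque felt and no slip seen. I'll hold briefly to check it's steady, then hand in.

Call:
{"api": "arm_command", "payload": {
  "moves": [
    [[0,0,0],[0,0,0],0.04],
    [[0,0,0],[0,0,0],0.04],
    [[0,0,0],[0,0,0],0.04],
    [[0,0,0],[0,0,0],0.04],
    [[0,0,0],[0,0,0],0.04]
  ]
}}

```text
time: 11.4
tool_pos: [0.5493, -0.0194, 0.1766]
tool_rot: [3.141, 0.001, 1.951]
contact_force: [-1.4, -2.1, 6.0]
opening: 0.0594
grip_force: 40.0
```

```bash
python3 -c "
from cell import robot
s=robot.observe();print(s['tool_rot'],s['torque'],s['grip_force']);print(robot.hand_in())"
```

```text
[3.14116314e+00 1.28321170e-03 1.95089308e+00] [-0.51626749  0.52644747  0.18318318] 39.96564745903015
the job is handed in; nothing more can be done
None
```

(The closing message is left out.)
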